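Park the rail hook and hang the pot caddy

ROBOT

A 6-joint arm with a two-finger parallel gripper is mounted at the origin on the work surface. World frame = base frame: x ahead of the robot, y to its left, z up, the work surface at z = 0. Lengths are in mm, angles in rad, forces in N, time in s.
With the tool pointing down it reaches from about 275 to 750 mm from the base axis. Payload 10.2 kg.
Tool frame: the origin (TCP) lies midway between the tips of the shut fingers; the grasp point (between the pads) lies 19 mm behind it (r.grasp_offset is the distance from the TCP to the grasp point, in mm); z points along the fingers, y is the line along which they close (so a half turn about z gives the same grasp; the last joint's range is limited). The gripper opens to 88 mm and grips with 3 to 60 N. Pads are 18 mm wide; open, the fingers measure 123 mm over their backs; the gripper's body (75 mm by 187 mm) begins 45 mm behind the grasp point.
Start: joints at [-1.569, 0.313, 1.498, -0, 1.331, -0.223], TCP at [117.015, -511.8, 238.72] pointing down, gripper open.
Joint ranges: [-2.94, 2.94], [-0.97, 2.17], [0.19, 2.56], [-1.23, 4.37], [0.02, 3.11], [-2.88, 2.88]. Speed limits (rad/s): [2.39, 2.39, 3.01, 3.14, 3.14, 3.14].

INTERFACE

Orientations are given as a rotation vector (axis times angle).
In Python, from plant import r gives the robot as it stands.
- The arm moves only by the tool drive_tool, never from a script. Its arguments are lists of equal length, an entry for each row: "dp": the shift along the tool's x, y, z scaled (see below), a list of three; "roll": the turn about the tool's z scaled (see below); "hand": the opening, from 0 (shut) to 1 (fully open). A call has 1 to 12 rows; each row is the pose to reach, as a shift and turn from the pose commanded when the call began, along the tool's axes at that moment, turning the shorter way round; what a row does not reach only later rows make up. The controller multiplies each number of a shift by 250 mm and each number of a turn by 360 degrees. A row lasts 1/8 s, in which the tool goes at most 62.5 mm and 10.7 degrees, less where a joint would pass 70% of its speed; a pose out of reach is approached as far as the arm can. A call with a number of a shift or a turn outside -1 to 1 is refused whole. A call with a gripper value outside its range is refused whole. The fingers move at their own pace and stop on an object; the grip force is fixed at half the most. Time passes only in rows, so rows that repeat a pose let the fingers close. It gives the time, the measured TCP pose, the force, the opening and the grip force at its end, in the units of the state.
- r.state(): the state, without advancing time (a new reading comes with each control period).
- r.capture(name): name is "side" or "top" or "wrist"; returns the picture (384x512x3 uint8, blue, green, red); there is no depth.
- r.get_calibration(name): a dict with "K" (3x3 intrinsics, pixels), "k1" (the pictures are not rectified: a ray, as slopes to the right and down, at radius r is drawn at 1 + k1 r^2 times it, then the intrinsics apply), "rvec" (rotation vector, rad) and "tvec" (3), from world to camera coordinates, as OpenCV has them. Camera axes: x right, y down, z forward; pixel columns grow to the right and rows downward; lengths in mm; the calibration is good to about 2 mm. A picture is of the moment at which its call begins: read the wrist's pose just before it. get_calibration takes no time and is no camera call; for the wrist camera it gives the pose at the moment of the call.
- r.close_job(): hands the job in; it is judged then, once.
The state is a dict: "time_s": time; "joint_positions": joint angles; "qvel": joint speeds; "joint_efforts": joint torques, N m; "ee_pos": TCP position; "eef_rot": TCP orientation; "wrist_force": force on the tool from outside, world axes, zero at the start; "wrist_torque": the same for the moment, N m; "grip_width": finger opening in mm; "gripper_force": force on a finger pad.
Only numpy, scipy, OpenCV 4.12 (cv2) and the standard library are available. Lean on these libraries where they do the work, as an engineer would, in place of code of your own. Each camera call takes 0.05 s, during which the arm holds its last target. There are 200 camera calls.

TASK

First slide the hook carriage along the bench rail towards the end with the spring catch until it clicks fully home. Then hang the caddy of sample pots by its arched handle on that hook and let go, so that it hangs freely and still with the carriage still in its catch. Keep the caddy upright and leave the other things on the bench where they are.

Things in the scene. Friction and masses are not known exactly. Their poses are not given: they have to be found in the camera images.
- carriage (a joint): position of the hook carriage along its rail, m: 0 at the right end of its travel (rail's -y), 0.120 at the hard stop at the left end (rail's +y), where the catch is. Sliding friction is about 1.5 N. A sprung roller resists with up to about 8 N from 0.106 on; past 0.114 it snaps over and holds the carriage against the stop at 0.120.
- rail: the bench rail, fixed: a level aluminium bar 20 mm square, 320 mm long along y, axis 215 mm above the bench, on two posts at y = +-150 mm with feet 90 x 50 mm. Origin on the bench below the bar's middle; x horizontal away from the robot, y along the rail to the robot's left, z up. The spring catch is a steel arm behind the bar at its +y end.
- slide_tab (a point): top centre of the upright aluminium grip tab on the carriage, 272 mm above the bench. The tab is 30 (x) x 16 (y) mm and stands 40 mm over the carriage block, which is 36 x 50 x 34 mm. Axes as rail; the carriage moves along +y as its joint grows. The tab can be pinched from above across y, or pushed.
- hook_seat (a point): where a handle rests: top of the lowest part of the carriage's steel hook, 203 mm above the bench, 88 mm along -x from the bar's axis; axes as rail. The 8 mm round hook runs along -x, dips to a flat trough 16 mm long and turns up to a tip 26 mm above the seat, 24 mm beyond it; on the rail side it is 11 mm above the seat from 26 mm on. A handle along y can be lowered straight in.
- caddy: grey open plastic caddy, 90 (x) x 130 (y) x 60 (z) mm, walls 4 mm, 0.3 to 0.56 kg, holding six small metal pots that are fixed in it and stay below the rim; origin at the centre of its underside, z up. It stands on the bench to the left or right of the rail. Centre of mass about 25 mm above its underside.
- caddy_handle (a point): middle of the top of the caddy's rigid arched handle, on the axis of its 8 mm round steel bar, 130 mm above the underside; axes as caddy. From here the bar slopes down to y = +-50 mm, 12 mm lower, then steeply to the end walls. To leave the middle free for the hook, pinch it from above across x about 30 mm to one side, where it is 7 mm lower.
- tin: bystander: upright tin, 86 across, 110 tall; origin at the centre of its underside
- tape: bystander: roll of tape lying flat beneath the rail, 56 across, 24 tall; origin at the centre of its underside
- driver: bystander: screwdriver lying on the bench; origin below its middle
- jar: bystander: small jar, 60 across, 75 tall; origin at the centre of its underside
- glue: bystander: glue bottle, 52 across, 170 tall; origin at the centre of its underside
- wrench: bystander: wrench lying on the bench; origin below its middle
- carton: bystander: small carton, 60 x 45 x 40; origin at the centre of its underside

How it is judged (in metres and radians):
On the way, in this order (a step that is already met when the one before it is completed fails the run):
1. the carriage is past its spring catch, fully home (value of joint carriage above 0.1165 m), for 0.2 s.
2. the caddy's handle lies in the hook (x of hook_seat in the frame of caddy_handle between -0.014 and 0.014 m and y of hook_seat in the frame of caddy_handle between -0.045 and 0.045 m and z of hook_seat in the frame of caddy_handle between -0.022 and 0.004 m and value of joint carriage above 0.1165 m), for 0.2 s.
At the end, for the whole second after the job is handed in: The carriage is in its catch (joint above 0.1165); the handle lies in the hook: the hook seat, in the handle's frame, is within 14 mm in x, 45 mm in y and between 22 mm below and 4 mm above the bar's axis; the caddy is slower than 0.05 m/s and tilted less than 0.5 rad (all of step 2 and linear speed of caddy below 0.05 m/s and angle between caddy's own z axis and vertical below 0.5 rad); the robot touches nothing.
It fails at once if the caddy is tipped more than 0.7 rad (angle between caddy's own z axis and vertical above 0.7 rad).
It fails at once if a bystander is moved more than 30 mm (distance of any of tin, tape, driver, jar, glue, wrench, carton from where it was at the start of the episode above 0.03 m).
It also fails if it takes over 54 s, if anything falls off the work surface, if the arm or the gripper's body presses on something with over 40 N, if the wrist force passes 120 N, or if a joint passes its speed limit or range.

## Working session

There is one attempt and no reset: what is moved stays moved. The work goes in short steps, Python scripts to look and compute and a tool call to move; the robot and the scene stay as the last step left them, time stands still between calls to the robot, and variables do not carry over. Pictures are saved under pics/ and viewed, at most 10 in all, crops included, and the job is handed in when it is done.

Besides the shell and the picture viewer there is one more tool, called after "Call:" by a JSON object that holds its "api" and its "payload". drive_tool: Moves the arm, as the interface text tells. Shifts and turns lie within -1 to 1; 1 stands for 250 mm of shift or 360 degrees of turn. Its arguments: {"type":"object","properties":{"dp":{"type":"array","items":{"type":"array","items":{"type":"number"}}},"roll":{"type":"array","items":{"type":"number"}},"hand":{"type":"array","items":{"type":"number"}}},"required":["dp","roll","hand"]}

```bash
ls; mkdir -p pics
cat > h.py <<'E'
from plant import r
import numpy as np, cv2
R=lambda v: cv2.Rodrigues(np.array(v,float).reshape(3,1))[0]
def dist(c): return np.array([c['k1'],0,0,0,0],float)
def px(c,P):
    return cv2.projectPoints(np.array(P,float).reshape(-1,1,3),np.array(c['rvec'],float),np.array(c['tvec'],float),np.array(c['K'],float),dist(c))[0].reshape(-1,2)
def ray(c,uv):
    n=cv2.undistortPoints(np.array(uv,float).reshape(-1,1,2),np.array(c['K'],float),dist(c)).reshape(2)
    M=R(c['rvec']);o=-M.T@np.array(c['tvec'],float).ravel()
    return o,M.T@np.array([n[0],n[1],1])
def onz(c,uv,z):
    o,d=ray(c,uv);return o+d*(z-o[2])/d[2]
def tri(obs):
    A=np.zeros((3,3));b=np.zeros(3)
    for c,uv in obs:
        o,d=ray(c,uv);d=d/np.linalg.norm(d);Q=np.eye(3)-np.outer(d,d);A+=Q;b+=Q@o
    return np.linalg.solve(A,b)
E
python3 - <<'E'
from h import *
for n in ("top","side"):
    im=r.capture(n);cv2.imwrite(f"pics/{n}0.png",cv2.resize(im,None,fx=1.5,fy=1.5,interpolation=cv2.INTER_CUBIC))
    c=r.get_calibration(n);print(n,c)
s=r.state();print(s['time_s'],s['ee_pos'],s['eef_rot'],R(s['eef_rot']).round(3),s['grip_width'])
E
```

```text
pics
top {'K': array([[386.44009999,   0.        , 251.98264504],
       [  0.        , 386.44009999, 195.84966649],
       [  0.        ,   0.        ,   1.        ]]), 'k1': -0.12178600728829918, 'rvec': array([ 2.14344872, -2.20105263,  0.15269557]), 'tvec': array([  10.45262738,  582.02043197, 1044.45033997])}
side {'K': array([[360.40375101,   0.        , 259.19676119],
       [  0.        , 360.40375101, 189.23053359],
       [  0.        ,   0.        ,   1.        ]]), 'k1': -0.09734489497664155, 'rvec': array([ 2.20728518, -0.20707212,  0.08703362]), 'tvec': array([-563.7581975 ,  195.7810877 ,  909.48908519])}
0.1 [ 117.03096163 -511.56783685  238.24434112] [-3.12067195e+00 -3.52369306e-01 -1.80107108e-04] [[ 0.975  0.223 -0.   ]
 [ 0.223 -0.975  0.001]
 [ 0.    -0.001 -1.   ]] 88.1086068080393
```

View pics/top0.png

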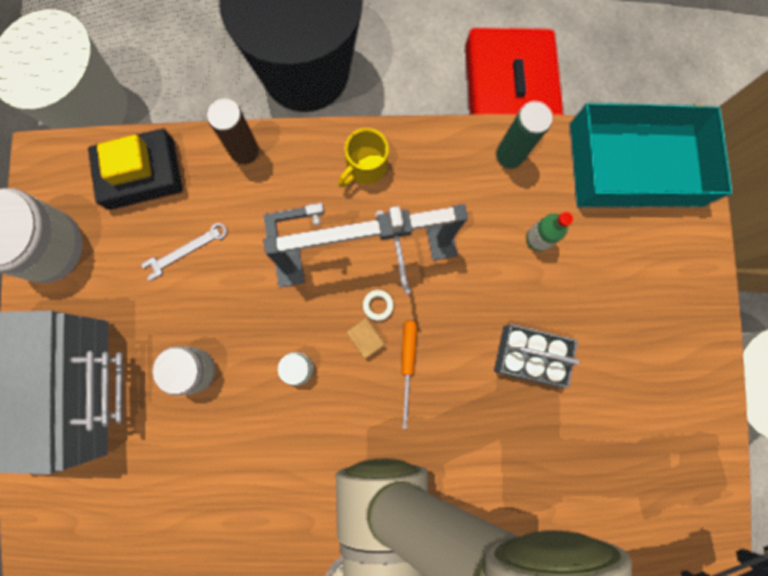

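View pics/side0.png

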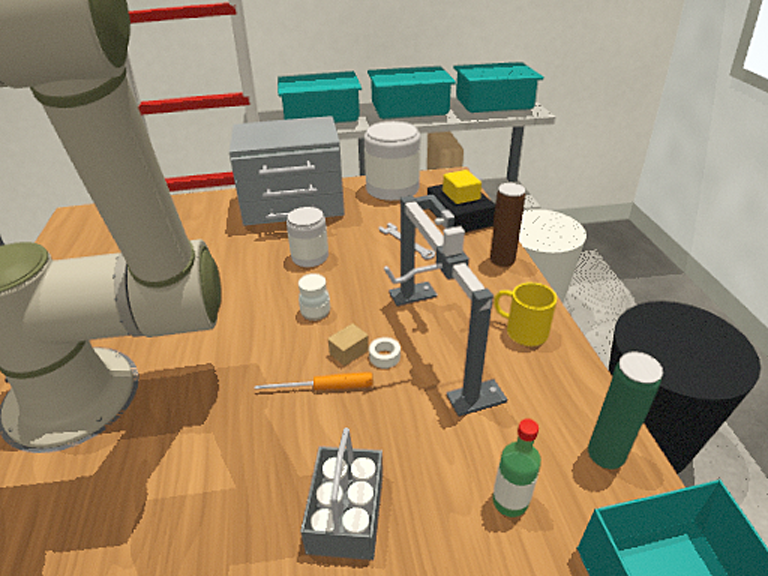

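Top view, in 1.5x pixels: the rail bar runs (278,242)–(465,214), with the catch at its left end. The tab top is near (397,213), the hook points down to (407,290), and the caddy is at (537,356) with its handle running (512,347)–(577,361). The side view shows the tab top near (454,236), the hook tip near (390,272) and the handle top near (345,437).

Run:
```python
from h import *
T=r.get_calibration("top");S=r.get_calibration("side")
t=lambda u,v,z:onz(T,(u/1.5,v/1.5),z).round(1)
print("bar ends",t(278,242,225),t(465,214,225))
print("tab",t(397,213,272),tri([(T,(397/1.5,213/1.5)),(S,(454/1.5,236/1.5))]).round(1))
print("hook tip",t(407,290,229))
print("handle ends",t(512,347,118),t(577,361,118))
print("caddy rim corners",[t(*p,60) for p in((506,325),(578,341),(570,387),(497,372))])
a=cv2.imread("pics/top0.png"); b=cv2.imread("pics/side0.png")
A=cv2.resize(r.capture("top")[125:265,170:400],None,fx=3.4,fy=3.4,interpolation=cv2.INTER_CUBIC);cv2.imwrite("pics/topc.png",A)
B=cv2.resize(r.capture("side")[130:380,190:340],None,fx=2.4,fy=2.4,interpolation=cv2.INTER_CUBIC);cv2.imwrite("pics/sidec.png",B);print(A.shape,B.shape)
```

```text
bar ends [644.2 152.2 225. ] [ 682.2 -140.   225. ]
tab [673.6 -30.3 272. ] [674.1 -30.7 260.3]
hook tip [564.  -44.4 229. ]
handle ends [ 474.4 -230.5  118. ] [ 446.3 -344.4  118. ]
caddy rim corners [array([ 515.8, -236.2,   60. ]), array([ 482.3, -370.1,   60. ]), array([ 398.9, -350. ,   60. ]), array([ 431.3, -215.6,   60. ])]
(476, 782, 3) (600, 360, 3)
```

View pics/topc.png

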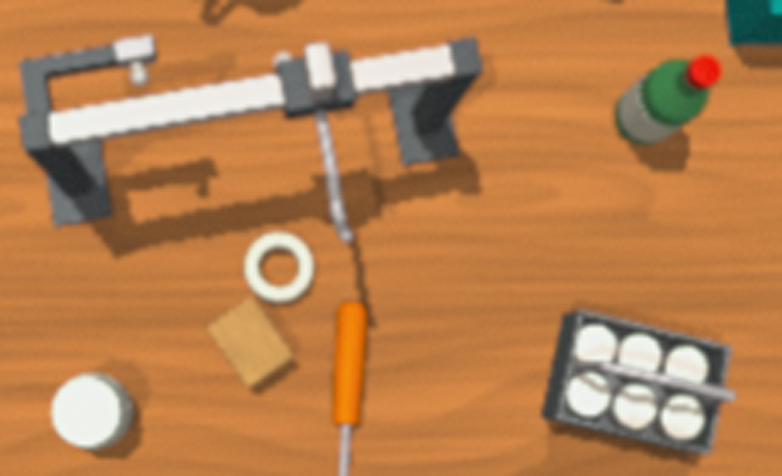

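View pics/sidec.png

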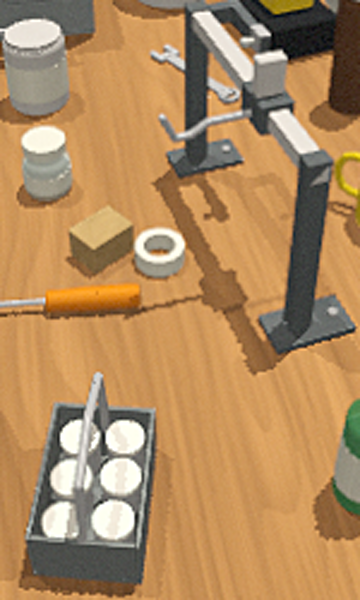

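```bash
cat > fit.py <<'E'
from h import *
from scipy.optimize import least_squares
T=r.get_calibration("top");S=r.get_calibration("side")
ct=lambda u,v:(T,(u/3.4+170,v/3.4+125)); cs=lambda u,v:(S,(u/2.4+190,v/2.4+130))
def W(p,P):
    c,s=np.cos(p[2]),np.sin(p[2]);P=np.array(P,float)
    return np.array([p[0]+c*P[0]-s*P[1],p[1]+s*P[0]+c*P[1],P[2]])
rail=[((10,160,225),ct(22,118)),((-10,160,225),ct(25,150)),((10,-160,225),ct(477,39)),((-10,-160,225),ct(481,63)),
 ((10,160,225),cs(208,6)),((-10,-160,225),cs(297,160)),((10,-160,225),cs(330,155))]
carr=[((0,0,272),ct(317,52)),((18,25,232),ct(278,62)),((18,-25,232),ct(346,52)),((-114,0,229),ct(347,238)),
 ((0,0,272),cs(270,58)),((-114,0,229),cs(163,118))]
cad=[((45,65,60),ct(573,312)),((45,-65,60),ct(731,347)),((-45,-65,60),ct(713,452)),((-45,65,60),ct(545,418)),
 ((0,-52,120),ct(732,396)),((45,65,60),cs(54,405)),((0,0,134),cs(93,405))][:6]
cad+=[((45,65,60),cs(157,408)),((-45,65,60),cs(54,405)),((-45,-65,60),cs(30,541)),((45,-65,60),cs(141,551))];cad.pop(5)
def res(p,L): return np.concatenate([px(o[0],W(p,P))[0]-o[1] for P,o in L])
q=lambda x:[(( P[0],P[1]+x,P[2]),o) for P,o in carr]
f=least_squares(lambda v:np.r_[res(v,rail),res(v,q(v[3]))],[670,0,.1,0],loss='soft_l1')
print("rail",f.x.round(3),"joint",f.x[3]+0, (f.fun.reshape(-1,2)).round(1).tolist())
g=least_squares(lambda v:res(v,cad),[457,-292,.2],loss='soft_l1')
print("caddy",g.x.round(3),g.fun.reshape(-1,2).round(1).tolist())
v=f.x
print("tab",W(v,(0,v[3],272)),"seat now",W(v,(-88,v[3],203)),"stop tab guesses",)
print("handle",W(g.x,(0,0,130)),[W(g.x,(0,s*30,123)).round(1) for s in(1,-1)], "ends",[W(g.x,(0,s*50,118)).round(1) for s in(1,-1)])
E
python3 fit.py
```

```text
rail [ 6.63469e+02  1.58620e+01  1.55000e-01 -4.56710e+01] joint -45.67146038104153 [[-1.1, 0.0], [-0.7, -1.0], [-0.3, -0.4], [0.2, 0.7], [-3.1, -2.1], [5.8, 2.5], [0.5, 2.6], [1.0, 3.0], [-0.5, -1.2], [0.7, -1.9], [0.4, 0.9], [-0.1, -1.6], [-2.8, -1.1]]
caddy [ 4.58845e+02 -2.97987e+02 -2.53000e-01] [[2.4, -1.2], [1.0, -1.2], [0.2, 0.0], [4.0, -0.1], [1.1, -0.7], [-1.0, -0.4], [-0.3, -1.5], [-2.0, -0.8], [-0.0, -1.5]]
tab [670.53156765 -29.26017876 272.        ] seat now [583.59002212 -42.86781126 203.        ] stop tab guesses
handle [ 458.8450162  -297.98705364  130.        ] [array([ 466.3, -268.9,  123. ]), array([ 451.3, -327. ,  123. ])] ends [array([ 471.3, -249.6,  118. ]), array([ 446.3, -346.4,  118. ])]
```

Call:
{"api": "drive_tool", "payload": {"dp": [[0, 0, -0.22], [0.4, -0.22, -0.44], [0.86, -0.46, -0.44], [0.86, -0.46, -0.44], [0.86, -0.46, -0.44], [0.86, -0.46, -0.44]], "roll": [0, 0, 0, 0, 0, 0], "hand": [1, 1, 1, 1, 1, 1]}}

```text
time_s: 0.95
ee_pos: [303.2, -349.5, 349.6]
eef_rot: [3.119, 0.36, 0.001]
wrist_force: [-0.5, -0.8, -0.0]
grip_width: 87.9
gripper_force: 0.0
```

Call:
{"api": "drive_tool", "payload": {"dp": [[0.4, -0.22, 0], [0.86, -0.46, 0], [0.86, -0.46, 0], [0.86, -0.46, 0], [0.86, -0.46, 0]], "roll": [0, 0, 0, 0, 0], "hand": [1, 1, 1, 1, 1]}}

```text
time_s: 1.58
ee_pos: [486.3, -190.3, 347.8]
eef_rot: [-3.12, -0.358, 0.001]
wrist_force: [-0.3, -0.1, -0.5]
grip_width: 88.2
gripper_force: 0.0
```

Call:
{"api": "drive_tool", "payload": {"dp": [[0.4, -0.22, 0], [0.84, -0.46, 0], [0.84, -0.46, 0], [0.84, -0.46, 0], [0.84, -0.46, 0]], "roll": [0, 0.012, 0.012, 0.012, 0.012], "hand": [1, 1, 1, 1, 1]}}

```text
time_s: 2.2
ee_pos: [665.2, -32.6, 346.2]
eef_rot: [-3.132, -0.237, 0.005]
wrist_force: [-0.3, -0.2, -0.1]
grip_width: 88.4
gripper_force: 0.0
```

Run:
```python
from h import *
s=r.state();c=r.get_calibration("wrist");im=r.capture("wrist")
cv2.imwrite("pics/w0.png",cv2.resize(im,None,fx=1.5,fy=1.5,interpolation=cv2.INTER_CUBIC))
np.save("w0.npy",np.r_[np.array(c['K']).ravel(),c['k1'],np.ravel(c['rvec']),np.ravel(c['tvec'])])
print(s['time_s'],s['ee_pos'],R(s['eef_rot']).round(3),s['wrist_force'],s['joint_positions'])
```

```text
2.2 [665.24507434 -32.63774921 346.19665948] [[ 0.989  0.15  -0.003]
 [ 0.15  -0.989  0.001]
 [-0.003 -0.001 -1.   ]] [-0.29212154 -0.24991997 -0.07693759] [-2.24494024e-01  6.31274752e-01  7.45289350e-01 -1.08984842e-04
  1.76810637e+00  1.19536797e+00]
```

View pics/w0.png

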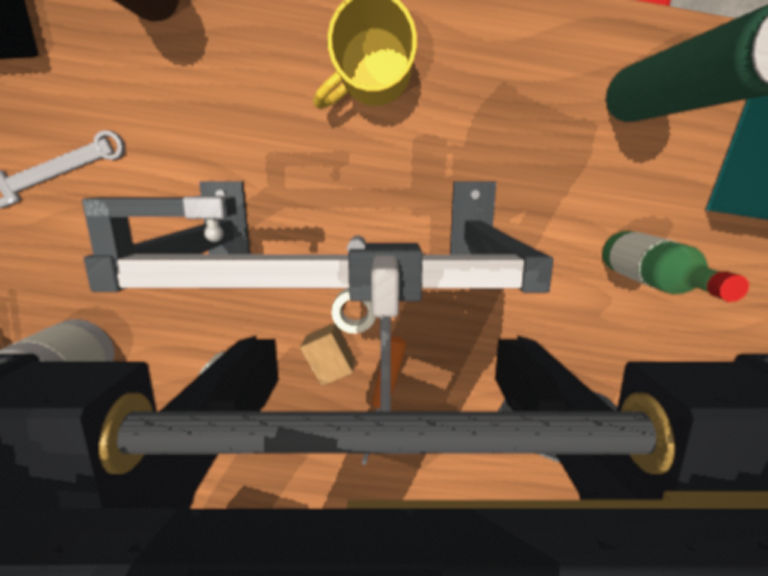

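The wrist view shows the bar level across the picture from (87,272) to (551,273), the carriage block at (350–420, 245–300), and the tab's near top edge at about (385,315). So the tool's yaw already matches the rail.

```bash
cat >> fit.py <<'E'
a=np.load("w0.npy");C=dict(K=a[:9].reshape(3,3),k1=a[9],rvec=a[10:13],tvec=a[13:16])
print("cam at",ray(C,(256,192))[0].round(0))
cw=lambda u,v:(C,(u/1.5,v/1.5))
for P,z in (((87,273),225),((551,274),225),((118,272),225),((522,272),225),((372,315),272),((398,315),272),((385,315),272),((350,245),232),((420,245),232)):
    print(P,onz(C,(P[0]/1.5,P[1]/1.5),z).round(1))
E
python3 fit.py|tail -10
```

```text
cam at [738. -22. 493.]
(87, 273) [639.7 172.8 225. ]
(551, 274) [ 687.5 -145.2  225. ]
(118, 272) [643.7 151.6 225. ]
(522, 272) [ 685.9 -125.   225. ]
(372, 315) [656.3 -25.9 272. ]
(398, 315) [658.6 -41.1 272. ]
(385, 315) [657.4 -33.5 272. ]
(350, 245) [688.   -5.3 232. ]
(420, 245) [695.  -51.1 232. ]
```

Call:
{"api": "drive_tool", "payload": {"dp": [[0.028, 0, 0.2], [0.028, 0, 0.4], [0.028, 0, 0.424], [0.028, 0, 0.424], [0.028, 0, 0.424], [0.028, 0, 0.424], [0.028, 0, 0.424], [0.028, 0, 0.424], [0.028, 0, 0.424]], "roll": [0, 0, 0, 0, 0, 0, 0, 0, 0], "hand": [1, 1, 1, 0, 0, 0, 0, 0, 0]}}

```text
time_s: 3.38
ee_pos: [670.9, -31.7, 242.7]
eef_rot: [-3.133, -0.235, 0.0]
wrist_force: [-0.6, 0.1, 0.1]
grip_width: 30.3
gripper_force: 0.0
```

Call:
{"api": "drive_tool", "payload": {"dp": [[0, 0, 0], [0, 0, 0], [0, 0, 0]], "roll": [0, 0, 0], "hand": [0, 0, 0]}}

```text
time_s: 3.75
ee_pos: [670.9, -31.7, 242.7]
eef_rot: [-3.133, -0.235, 0.0]
wrist_force: [0.2, 0.2, 0.2]
grip_width: 15.5
gripper_force: 30.0
```

Call:
{"api": "drive_tool", "payload": {"dp": [[0, -0.08, 0], [0, -0.16, 0], [0, -0.24, 0], [0, -0.32, 0], [0, -0.36, 0], [0, -0.36, 0]], "roll": [0, 0, 0, 0, 0, 0], "hand": [0, 0, 0, 0, 0, 0]}}

```text
time_s: 4.5
ee_pos: [657.3, 58.5, 242.7]
eef_rot: [-3.132, -0.236, 0.001]
wrist_force: [-0.3, 2.2, -0.1]
grip_width: 15.7
gripper_force: 30.0
```

Call:
{"api": "drive_tool", "payload": {"dp": [[0, -0.02, 0], [0, -0.036, 0], [0, -0.036, 0]], "roll": [0, 0, 0], "hand": [0, 0, 0]}}

```text
time_s: 4.88
ee_pos: [656.4, 64.1, 242.7]
eef_rot: [3.131, 0.231, -0.0]
wrist_force: [0.3, -5.2, -0.1]
grip_width: 15.6
gripper_force: 30.0
```

Call:
{"api": "drive_tool", "payload": {"dp": [[0, -0.012, 0], [0, -0.02, 0], [0, -0.02, 0]], "roll": [0, 0, 0], "hand": [0, 0, 0]}}

```text
time_s: 5.25
ee_pos: [655.4, 70.6, 242.7]
eef_rot: [-3.133, -0.233, 0.001]
wrist_force: [-1.3, -0.3, 0.1]
grip_width: 15.7
gripper_force: 30.0
```

Call:
{"api": "drive_tool", "payload": {"dp": [[0, -0.012, 0], [0, -0.016, 0], [0, -0.016, 0]], "roll": [0, 0, 0], "hand": [0, 0, 0]}}

```text
time_s: 5.62
ee_pos: [655.0, 73.5, 242.7]
eef_rot: [3.13, 0.232, -0.0]
wrist_force: [-0.3, -9.5, -0.7]
grip_width: 15.5
gripper_force: 30.0
```

Call:
{"api": "drive_tool", "payload": {"dp": [[0, -0.008, 0], [0, -0.008, 0]], "roll": [0, 0], "hand": [0, 0]}}

```text
time_s: 5.88
ee_pos: [655.0, 73.6, 242.7]
eef_rot: [3.127, 0.23, 0.0]
wrist_force: [-0.0, -17.9, -1.3]
grip_width: 15.5
gripper_force: 30.0
```

The carriage hit its hard stop: 106.5 mm of travel, resistance that vanished and then rose sharply. I'm releasing it and moving to the caddy.

Call:
{"api": "drive_tool", "payload": {"dp": [[0, 0.01, 0], [0, 0.01, 0], [0, 0.01, 0], [0, 0.01, 0], [0, 0.01, -0.2], [0, 0.01, -0.4]], "roll": [0, 0, 0, 0, 0, 0], "hand": [0, 0.7, 0.7, 0.7, 0.7, 0.7]}}

```text
time_s: 6.62
ee_pos: [654.6, 74.8, 344.1]
eef_rot: [-3.133, -0.235, 0.001]
wrist_force: [0.9, -1.0, 1.0]
grip_width: 61.4
gripper_force: 0.0
```

Run:
```python
from h import *
c=r.get_calibration("wrist");im=r.capture("wrist")
cv2.imwrite("pics/w1.png",cv2.resize(im,None,fx=1.5,fy=1.5,interpolation=cv2.INTER_CUBIC))
np.save("w1.npy",np.r_[np.array(c['K']).ravel(),c['k1'],np.ravel(c['rvec']),np.ravel(c['tvec'])])
```

```text
(no output)
```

View pics/w1.png

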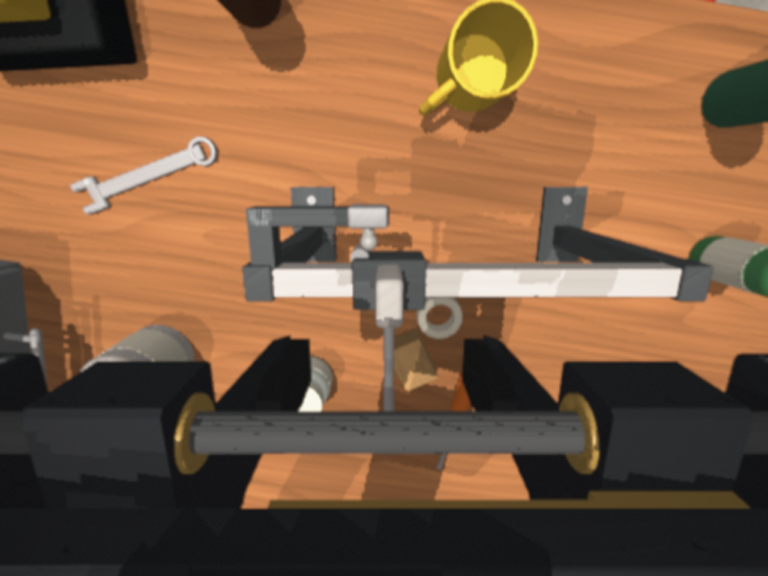

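Call:
{"api": "drive_tool", "payload": {"dp": [[-0.13, 0.19, 0], [-0.26, 0.38, 0], [-0.4, 0.56, 0], [-0.52, 0.745, 0], [-0.52, 0.745, 0]], "roll": [0, 0, 0, 0, 0], "hand": [0.7, 0.7, 0.7, 0.7, 0.7]}}

```text
time_s: 7.3
ee_pos: [553.0, -131.5, 342.9]
eef_rot: [3.133, 0.228, 0.0]
wrist_force: [0.9, -0.1, -0.8]
grip_width: 61.6
gripper_force: 0.0
```

Call:
{"api": "drive_tool", "payload": {"dp": [[-0.13, 0.19, 0], [-0.26, 0.38, 0], [-0.4, 0.56, 0], [-0.53, 0.745, 0], [-0.53, 0.745, 0.2], [-0.53, 0.745, 0.36], [-0.53, 0.745, 0.36], [-0.53, 0.745, 0.36], [-0.53, 0.745, 0.36]], "roll": [-0.03, -0.06, -0.09, -0.12, -0.15, -0.17, -0.186, -0.186, -0.186], "hand": [0.7, 0.7, 0.7, 0.7, 0.7, 0.7, 0.7, 0.7, 0.7]}}

```text
time_s: 8.43
ee_pos: [451.4, -332.6, 253.2]
eef_rot: [2.484, 1.922, 0.0]
wrist_force: [-0.8, 0.2, 0.5]
grip_width: 61.7
gripper_force: 0.0
```

Run:
```python
from h import *
s=r.state();c=r.get_calibration("wrist");im=r.capture("wrist")
cv2.imwrite("pics/w2.png",cv2.resize(im,None,fx=1.5,fy=1.5,interpolation=cv2.INTER_CUBIC))
np.save("w2.npy",np.r_[np.array(c['K']).ravel(),c['k1'],np.ravel(c['rvec']),np.ravel(c['tvec'])])
print(s['time_s'],s['ee_pos'],R(s['eef_rot']).round(3),s['joint_positions'])
```

```text
8.425 [ 451.4008556  -332.56474698  253.1884798 ] [[ 0.251  0.968  0.001]
 [ 0.968 -0.251 -0.001]
 [-0.     0.001 -1.   ]] [-8.43977716e-01  3.81826464e-01  1.36375731e+00  1.66096382e-04
  1.39490230e+00 -5.90075725e-01]
```

View pics/w2.png

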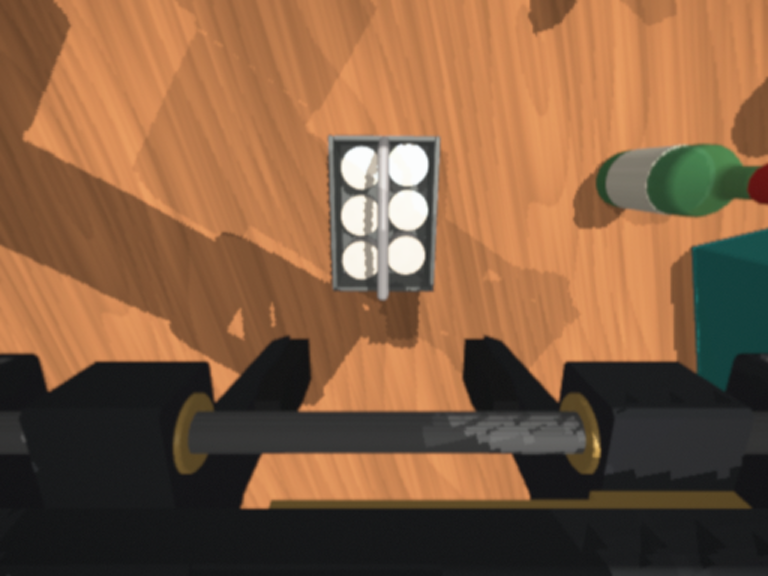

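In picture 1 the carriage sits fully at the catch end, with the roller at (369,240) behind it. In picture 2 the caddy rim corners are at (329,137), (439,137), (434,291) and (333,291), and the handle is a vertical line at u≈383 from v=140 to 298.

```bash
cat > m2.py <<'E'
from h import *
def ld(f):
    a=np.load(f);return dict(K=a[:9].reshape(3,3),k1=a[9],rvec=a[10:13],tvec=a[13:16])
C=ld("w2.npy");p=lambda u,v,z:onz(C,(u/1.5,v/1.5),z)
cor=np.array([p(*q,60) for q in((329,137),(439,137),(434,291),(333,291))]);print(cor.round(1),[np.linalg.norm(cor[i]-cor[i-1]).round(1) for i in range(4)],cor.mean(0).round(1))
h=np.array([p(383.5,140,100),p(383,200,128),p(382.5,250,128),p(382,298,118)]);print(h.round(1))
d=(cor[0]+cor[1]-cor[2]-cor[3]);print("yaw",-np.arctan2(d[0],d[1]))
d=h[1]-h[3];print("yaw h",-np.arctan2(d[0],d[1]))
C=ld("w1.npy")
print("tab near edge",p(389,325,272).round(1),"bar",p(244,282,225).round(1),p(711,283,225).round(1),"hook at far",p(389,402,214).round(1),p(388,340,214).round(1))
E
python3 m2.py
```

```text
[[ 433.4 -225.6   60. ]
 [ 518.6 -247.7   60. ]
 [ 486.7 -372.4   60. ]
 [ 399.5 -349.8   60. ]] [np.float64(128.7), np.float64(88.0), np.float64(128.7), np.float64(90.0)] [ 459.5 -298.9   60. ]
[[ 474.5 -241.6  100. ]
 [ 464.3 -279.9  128. ]
 [ 455.4 -312.6  128. ]
 [ 445.3 -349.3  118. ]]
yaw -0.25866657139880295
yaw h -0.267099357450431
tab near edge [642.   70.8 272. ] bar [640.1 171.8 225. ] [ 687.7 -147.7  225. ] hook at far [554.9  57.1 214. ] [607.3  65.9 214. ]
```

Call:
{"api": "drive_tool", "payload": {"dp": [[-0.004, -0.005, 0.2], [-0.004, -0.005, 0.4], [-0.004, -0.005, 0.55], [-0.004, -0.005, 0.6], [-0.004, -0.005, 0.6], [-0.004, -0.005, 0.6], [-0.004, -0.005, 0.6], [-0.004, -0.005, 0.6], [-0.004, -0.005, 0.6], [-0.004, -0.005, 0.6], [-0.004, -0.005, 0.6], [-0.004, -0.005, 0.6]], "roll": [0, 0, 0, 0, 0, 0, 0, 0, 0, 0, 0, 0], "hand": [0.7, 0.7, 0.7, 0.7, 0, 0, 0, 0, 0, 0, 0, 0]}}

```text
time_s: 9.98
ee_pos: [449.2, -333.6, 102.5]
eef_rot: [-2.483, -1.924, 0.0]
wrist_force: [-1.1, -2.0, -1.8]
grip_width: 5.5
gripper_force: 30.0
```

Call:
{"api": "drive_tool", "payload": {"dp": [[0, 0, -0.02], [0, 0, -0.05], [0, 0, -0.1], [0, 0, -0.15], [0, 0, -0.15], [0, 0, -0.15]], "roll": [0, 0, 0, 0, 0, 0], "hand": [0, 0, 0, 0, 0, 0]}}

```text
time_s: 10.72
ee_pos: [449.2, -333.4, 140.0]
eef_rot: [-2.483, -1.924, 0.0]
wrist_force: [-0.4, 0.8, -4.9]
grip_width: 5.3
gripper_force: 30.0
```

Run:
```python
from h import *
s=r.state();print(s['time_s'],s['ee_pos'],s['wrist_force'],s['wrist_torque'])
for n,sl in (("side",np.s_[200:384,120:340]),):
    im=r.capture(n);cv2.imwrite("pics/s3.png",cv2.resize(im[sl],None,fx=3,fy=3,interpolation=cv2.INTER_CUBIC))
```

```text
10.725 [ 449.20932145 -333.42688397  139.99965035] [-0.41268988  0.75188164 -4.87170304] [-0.18573495 -0.05368036  0.06911358]
```

View pics/s3.png

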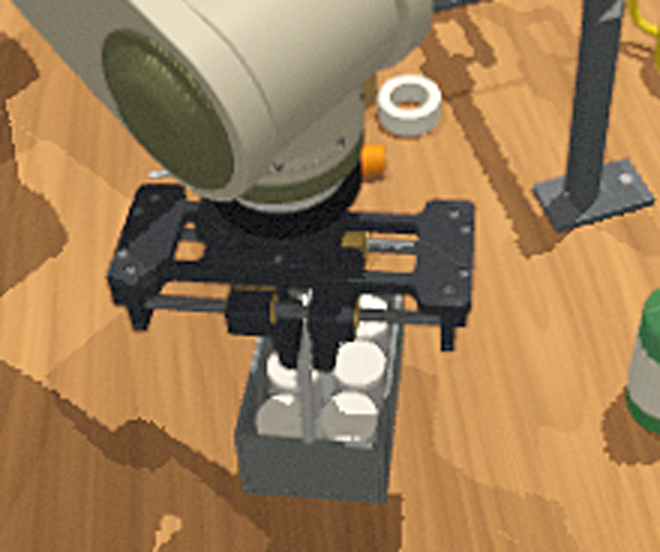

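The caddy is lifted clear. The 4.9 N weight and 0.19 Nm moment match an offset grip on a caddy of about 0.5 kg, and it looks upright. I'm carrying it to above the hook.

Call:
{"api": "drive_tool", "payload": {"dp": [[0, 0, -0.08], [0, 0, -0.18], [0.04, 0.0, -0.28], [0.12, 0.01, -0.35], [0.24, 0.02, -0.35], [0.37, 0.02, -0.35], [0.5, 0.03, -0.35], [0.62, 0.04, -0.35], [0.72, 0.043, -0.35], [0.75, 0.043, -0.35]], "roll": [0, 0, 0, 0, 0, 0, 0, 0, 0, 0], "hand": [0, 0, 0, 0, 0, 0, 0, 0, 0, 0]}}

```text
time_s: 12.02
ee_pos: [506.8, -152.8, 227.4]
eef_rot: [-2.481, -1.926, 0.0]
wrist_force: [-0.1, -0.0, -4.8]
grip_width: 5.6
gripper_force: 30.0
```

Call:
{"api": "drive_tool", "payload": {"dp": [[0.04, 0.0, 0], [0.12, 0.01, 0], [0.24, 0.02, 0], [0.37, 0.02, 0], [0.5, 0.03, 0], [0.62, 0.04, 0], [0.71, 0.043, 0], [0.75, 0.043, 0], [0.75, 0.043, 0], [0.75, 0.043, 0]], "roll": [0, 0, -0.004, -0.008, -0.012, -0.016, -0.02, -0.0235, -0.0235, -0.0235], "hand": [0, 0, 0, 0, 0, 0, 0, 0, 0, 0]}}

```text
time_s: 13.28
ee_pos: [566.5, 19.4, 232.8]
eef_rot: [2.327, 2.089, 0.003]
wrist_force: [0.2, -21.5, 20.6]
grip_width: 4.1
gripper_force: 30.1
```

Run:
```python
from h import *
s=r.state();c=r.get_calibration("wrist");im=r.capture("wrist")
w=cv2.resize(im[60:384,90:430],None,fx=1.15,fy=1.15,interpolation=cv2.INTER_CUBIC)
np.save("w3.npy",np.r_[np.array(c['K']).ravel(),c['k1'],np.ravel(c['rvec']),np.ravel(c['tvec'])])
sd=r.capture("side");cv2.imwrite("pics/s4raw.png",sd);cv2.imwrite("pics/w3raw.png",im)
sd=cv2.resize(sd[90:290,170:370],(390,390),interpolation=cv2.INTER_CUBIC)
h=max(w.shape[0],390);o=np.zeros((h,w.shape[1]+390,3),np.uint8);o[:w.shape[0],:w.shape[1]]=w;o[:390,w.shape[1]:]=sd
cv2.imwrite("pics/c4.png",o);print(o.shape,w.shape)
print(s['time_s'],s['ee_pos'],R(s['eef_rot']).round(3),s['wrist_force'],s['wrist_torque'],s['joint_positions'])
```

```text
(390, 781, 3) (373, 391, 3)
13.275 [566.46348143  19.37139894 232.81802148] [[ 0.108  0.994  0.011]
 [ 0.994 -0.108 -0.01 ]
 [-0.008  0.012 -1.   ]] [  0.2267699  -21.54775228  20.61585491] [-3.16090234 -0.08755936  0.00553501] [-0.16910079  0.40372288  1.38560542 -0.00775582  1.33971158 -0.05945046]
```

View pics/c4.png

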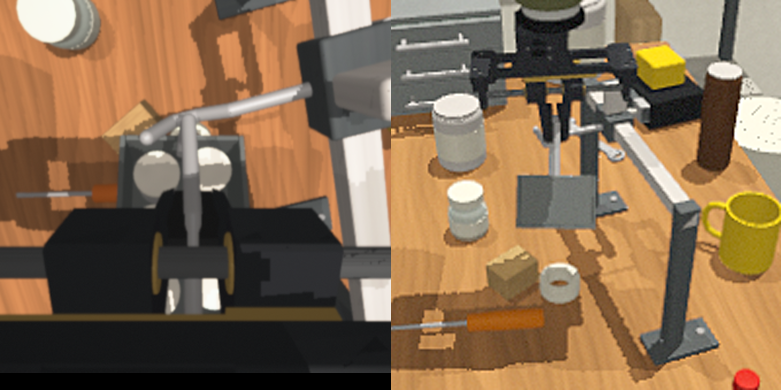

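The caddy has tilted in the grip with its far end down, and the handle's far part has met the hook from the side, pressing with about 21 N. I'm backing off now.

Call:
{"api": "drive_tool", "payload": {"dp": [[-0.06, 0, 0], [-0.14, 0, 0], [-0.24, 0, 0], [-0.34, 0, -0.04], [-0.4, 0, -0.12], [-0.4, 0, -0.2], [-0.4, 0, -0.2], [-0.4, 0, -0.2]], "roll": [0, 0, 0, 0, 0, 0, 0, 0], "hand": [0, 0, 0, 0, 0, 0, 0, 0]}}

```text
time_s: 14.38
ee_pos: [553.0, -75.3, 276.3]
eef_rot: [-2.334, -2.1, 0.002]
wrist_force: [-0.3, -0.3, -4.1]
grip_width: 4.1
gripper_force: 30.2
```

Run:
```python
from h import *
s=r.state();c=r.get_calibration("wrist");im=r.capture("wrist")
w=cv2.resize(im[60:384,90:430],None,fx=1.15,fy=1.15,interpolation=cv2.INTER_CUBIC)
sd=r.capture("side");cv2.imwrite("pics/s5raw.png",sd);cv2.imwrite("pics/w5raw.png",im)
np.save("w5.npy",np.r_[np.array(c['K']).ravel(),c['k1'],np.ravel(c['rvec']),np.ravel(c['tvec'])])
sd=cv2.resize(sd[80:280,170:370],(390,390),interpolation=cv2.INTER_CUBIC)
o=np.zeros((390,w.shape[1]+390,3),np.uint8);o[:w.shape[0],:w.shape[1]]=w;o[:390,w.shape[1]:]=sd
cv2.imwrite("pics/c5.png",o)
print(s['time_s'],s['ee_pos'],R(s['eef_rot']).round(3),s['wrist_force'],s['wrist_torque'])
```

```text
14.375 [553.01175007 -75.31397605 276.33444539] [[ 0.105  0.994 -0.002]
 [ 0.994 -0.105  0.001]
 [ 0.001 -0.002 -1.   ]] [-0.25450207 -0.2960862  -4.12176604] [ 0.11720924 -0.09082731 -0.01792476]
```

View pics/c5.png

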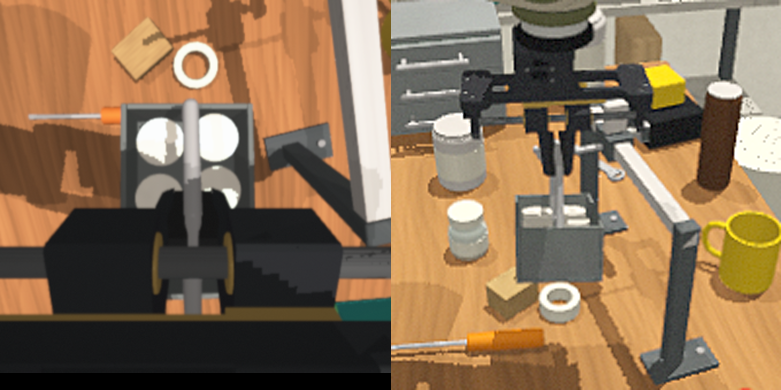

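The caddy is clear of the hook and the bystanders have not moved, but the moment changed sign, so the handle slid in the fingers. The wrist crop shows far rim corners at (121,105) and (253,107), the handle's far end at (190,100), and pots at (158,140), (216,137), (158,185) and (222,190). I'll fit the slip and tilt from these.

```bash
cat > fit5.py <<'E'
from h import *
from scipy.optimize import least_squares
def ld(f):
    a=np.load(f);return dict(K=a[:9].reshape(3,3),k1=a[9],rvec=a[10:13],tvec=a[13:16])
C=ld("w5.npy");S=r.get_calibration("side")
w=lambda u,v:(C,np.array((u/1.15+90,v/1.15+60))); sd=lambda u,v:(S,np.array(((u-391)/1.95+170,v/1.95+80)))
G=np.array([553.0,-75.3,276.3+19]);yaw=np.arctan2(.994,.105)-np.pi/2
def hz(y): return 130-12*abs(y)/50 if abs(y)<50 else 118-(abs(y)-50)*58/15
def pose(v):
    s,phi,dz,dyaw=v[:4];M=R([0,0,yaw+dyaw])@R([phi,0,0]);return M,G+[0,0,dz]-M@np.array([0,s,hz(s)])
obs=[((-45,65,60),w(121,105)),((45,65,60),w(253,107)),((-45,-65,60),sd(516,228)),((45,-65,60),sd(603,228)),((-45,-65,0),sd(517,281)),((45,-65,0),sd(601,283)),((45,65,60),sd(596,195))]
def f(v):
    M,t=pose(v);return np.concatenate([px(c,M@np.array(P,float)+t)[0]-uv for P,(c,uv) in obs]+[[v[2]/4,v[3]/.05]])
for s0 in(-36,0,30,48,54):
    g=least_squares(f,[s0,0,0,0],loss='soft_l1');print(s0,g.x.round(3),round(g.cost,1),g.fun[:-2].reshape(-1,2).round(1).tolist())
E
python3 fit5.py
```

```text
-36 [-8.848 -0.38   5.353 -0.02 ] 13.4 [[5.7, -0.3], [3.4, 0.2], [-0.3, 0.9], [0.7, -1.1], [0.7, 2.4], [2.2, -0.8], [-1.4, 0.3]]
0 [-8.848 -0.38   5.353 -0.02 ] 13.4 [[5.7, -0.3], [3.4, 0.2], [-0.3, 0.9], [0.7, -1.1], [0.7, 2.4], [2.2, -0.8], [-1.4, 0.3]]
30 [-8.848 -0.38   5.353 -0.02 ] 13.4 [[5.7, -0.3], [3.4, 0.2], [-0.3, 0.9], [0.7, -1.1], [0.7, 2.4], [2.2, -0.8], [-1.4, 0.3]]
48 [-8.848 -0.38   5.353 -0.02 ] 13.4 [[5.7, -0.3], [3.4, 0.2], [-0.3, 0.9], [0.7, -1.1], [0.7, 2.4], [2.2, -0.8], [-1.4, 0.3]]
54 [-8.848 -0.38   5.353 -0.02 ] 13.4 [[5.7, -0.3], [3.4, 0.2], [-0.3, 0.9], [0.7, -1.1], [0.7, 2.4], [2.2, -0.8], [-1.4, 0.3]]
```

The fit is consistent: the pinch is about 9 mm from the handle's middle and the caddy is tilted 0.38 rad, which matches the measured moment. I'll set the caddy back on free bench to level it, then regrip closer to the middle and carry it more gently.

Call:
{"api": "drive_tool", "payload": {"dp": [[-0.02, 0, 0], [-0.08, -0.02, 0], [-0.18, -0.05, 0], [-0.3, -0.08, 0], [-0.43, -0.12, 0], [-0.56, -0.16, 0], [-0.69, -0.2, 0], [-0.8, -0.23, 0], [-0.89, -0.26, 0], [-0.95, -0.275, 0], [-0.975, -0.283, 0], [-0.975, -0.283, 0]], "roll": [0, 0, 0, 0, 0, 0, 0, 0, 0, 0, 0, 0], "hand": [0, 0, 0, 0, 0, 0, 0, 0, 0, 0, 0, 0]}}

```text
time_s: 15.98
ee_pos: [457.5, -310.3, 277.7]
eef_rot: [-2.335, -2.101, -0.0]
wrist_force: [0.9, -0.2, -4.9]
grip_width: 3.8
gripper_force: 30.2
```

Call:
{"api": "drive_tool", "payload": {"dp": [[0, 0, 0.1], [0, 0, 0.22], [0, 0, 0.34], [0, 0, 0.46], [0, 0, 0.55], [0, 0, 0.6], [0, 0, 0.63], [0, 0, 0.65], [0, 0, 0.67], [0, 0, 0.685], [0, 0, 0.69], [0, 0, 0.69]], "roll": [0, 0, 0, 0, 0, 0, 0, 0, 0, 0, 0, 0], "hand": [0, 0, 0, 0, 0, 0, 0, 0, 0, 0, 0, 0]}}

```text
time_s: 17.48
ee_pos: [460.4, -316.9, 114.6]
eef_rot: [2.319, 2.087, -0.006]
wrist_force: [-12.2, -9.8, 47.7]
grip_width: 3.9
gripper_force: 30.0
```

```bash
cat > seg.py <<'E'
from h import *
from scipy.optimize import minimize
B=[(x,y,z) for x in(-45,45) for y in(-65,65) for z in(0,60)]+[(0,y,134-12*abs(y)/50) for y in(-52,0,52)]
def hull(c,v,shape):
    cc,ss=np.cos(v[2]),np.sin(v[2]);M=np.array([[cc,-ss,0],[ss,cc,0],[0,0,1]])
    m=np.zeros(shape,np.uint8);p=px(c,np.array(B,float)@M.T+[v[0],v[1],0])
    cv2.fillConvexPoly(m,cv2.convexHull((p*16).round().astype(np.int32)),1,shift=4);return m
def fit(im,c,v0):
    hsv=cv2.cvtColor(im,cv2.COLOR_BGR2HSV);m=((hsv[...,1]<75)).astype(np.uint8)
    big=cv2.dilate(hull(c,v0,m.shape),np.ones((31,31)));m[400:]=0
    m=cv2.morphologyEx(m*big,cv2.MORPH_OPEN,np.ones((3,3)))
    def cost(d):
        h=hull(c,[v0[0]+d[0],v0[1]+d[1],v0[2]+d[2]/50],m.shape)
        hm=h[:LIM];mm=m[:LIM];return 1-(hm&mm).sum()/max(1,(hm|mm).sum())
    LIM=215
    best=min((minimize(cost,[a,b,e],method='Nelder-Mead',options=dict(initial_simplex=np.array([[a,b,e],[a+8,b,e],[a,b+8,e],[a,b,e+6]]))) for a in(-6,6) for b in(-10,0,10) for e in(0,)),key=lambda q:q.fun)
    d=best.x;return np.array([v0[0]+d[0],v0[1]+d[1],v0[2]+d[2]/50]).round(3),best.fun,m
def ld(f):
    a=np.load(f);return dict(K=a[:9].reshape(3,3),k1=a[9],rvec=a[10:13],tvec=a[13:16])
E
python3 - <<'E'
from seg import *
im=cv2.resize(cv2.imread("pics/w2.png"),(512,384),interpolation=cv2.INTER_AREA)
print(fit(im,ld("w2.npy"),[465,-290,-.22])[:2])
s=r.state();print(s['time_s'],s['ee_pos'],s['wrist_force'],s['wrist_torque'],s['grip_width'])
E
```

```text
(array([ 4.59328e+02, -2.98594e+02, -2.55000e-01]), np.float64(0.04554919312857886))
17.475 [ 460.42880062 -316.9130045   114.59877126] [-12.2319035   -9.77317083  47.72457388] [-1.41530594  1.51001057  0.01099344] 3.875998606215982
```

Resting on the bench but over-pressed (48 N). I'll ease up before opening.

Call:
{"api": "drive_tool", "payload": {"dp": [[0, 0, -0.02], [0, 0, -0.036], [0, 0, -0.036]], "roll": [0, 0, 0], "hand": [0, 0, 0]}}

```text
time_s: 17.85
ee_pos: [457.6, -310.0, 114.4]
eef_rot: [-2.335, -2.102, -0.0]
wrist_force: [-0.7, -1.4, -1.1]
grip_width: 3.8
gripper_force: 30.0
```

Run:
```python
from seg import *
from fit5 import hz
s=r.state();print(s['ee_pos'],s['wrist_force'],s['wrist_torque'])
# estimate tilt of the caddy from side + top silhouettes
```

```text
-36 [-8.848 -0.38   5.353 -0.02 ] 13.4 [[5.7, -0.3], [3.4, 0.2], [-0.3, 0.9], [0.7, -1.1], [0.7, 2.4], [2.2, -0.8], [-1.4, 0.3]]
0 [-8.848 -0.38   5.353 -0.02 ] 13.4 [[5.7, -0.3], [3.4, 0.2], [-0.3, 0.9], [0.7, -1.1], [0.7, 2.4], [2.2, -0.8], [-1.4, 0.3]]
30 [-8.848 -0.38   5.353 -0.02 ] 13.4 [[5.7, -0.3], [3.4, 0.2], [-0.3, 0.9], [0.7, -1.1], [0.7, 2.4], [2.2, -0.8], [-1.4, 0.3]]
48 [-8.848 -0.38   5.353 -0.02 ] 13.4 [[5.7, -0.3], [3.4, 0.2], [-0.3, 0.9], [0.7, -1.1], [0.7, 2.4], [2.2, -0.8], [-1.4, 0.3]]
54 [-8.848 -0.38   5.353 -0.02 ] 13.4 [[5.7, -0.3], [3.4, 0.2], [-0.3, 0.9], [0.7, -1.1], [0.7, 2.4], [2.2, -0.8], [-1.4, 0.3]]
[ 457.60670637 -310.00452544  114.3979283 ] [-0.71879195 -1.44264627 -1.11253344] [-0.06139436  0.00682564  0.09615135]
```

Call:
{"api": "drive_tool", "payload": {"dp": [[0, 0, 0], [0, 0, 0], [0, 0, 0], [0, 0, 0], [0, 0, -0.12], [0, 0, -0.3], [-0.1, 0, -0.5], [-0.14, 0, -0.56], [-0.14, 0, -0.56], [-0.14, 0, -0.56]], "roll": [0, 0, 0, 0, 0, 0, 0, 0, 0, 0], "hand": [0.7, 0.7, 0.7, 0.7, 0.7, 0.7, 0.7, 0.7, 0.7, 0.7]}}

```text
time_s: 19.1
ee_pos: [453.7, -344.4, 253.0]
eef_rot: [-2.333, -2.101, -0.0]
wrist_force: [-0.3, -0.1, -0.7]
grip_width: 61.6
gripper_force: 0.0
```

Run:
```python
from seg import *
s=r.state();c=r.get_calibration("wrist");im=r.capture("wrist");cv2.imwrite("pics/w6raw.png",im)
np.save("w6.npy",np.r_[np.array(c['K']).ravel(),c['k1'],np.ravel(c['rvec']),np.ravel(c['tvec'])])
print(s['time_s'],s['ee_pos'],R(s['eef_rot']).round(3)[:,0],s['wrist_force'],s['grip_width'])
for v0 in ([459,-301,-.11],[459,-330,-.11],[459,-275,-.11]): print(fit(im,c,v0)[:2])
```

```text
19.1 [ 453.70261307 -344.42225611  253.04752031] [0.105 0.995 0.001] [-0.30751958 -0.06941364 -0.71429073] 61.58131449574219
(array([ 4.46160e+02, -3.35994e+02, -1.49000e-01]), np.float64(0.08568992468381409))
(array([ 4.46166e+02, -3.36230e+02, -1.48000e-01]), np.float64(0.031254439551072544))
(array([ 4.46199e+02, -3.36046e+02, -1.49000e-01]), np.float64(0.2923710754368518))
```

Call:
{"api": "drive_tool", "payload": {"dp": [[-0.074, -0.038, 0.1], [-0.074, -0.038, 0.3], [-0.074, -0.038, 0.5], [-0.074, -0.038, 0.59], [-0.074, -0.038, 0.593], [-0.074, -0.038, 0.593], [-0.074, -0.038, 0.593], [-0.074, -0.038, 0.593], [-0.074, -0.038, 0.593], [-0.074, -0.038, 0.593], [-0.074, -0.038, 0.593], [-0.074, -0.038, 0.593]], "roll": [0.007, 0.007, 0.007, 0.007, 0.007, 0.007, 0.007, 0.007, 0.007, 0.007, 0.007, 0.007], "hand": [0.7, 0.7, 0.7, 0.7, 0.7, 0, 0, 0, 0, 0, 0, 0]}}

```text
time_s: 20.65
ee_pos: [442.2, -362.4, 105.9]
eef_rot: [-2.38, -2.05, 0.0]
wrist_force: [-2.5, 0.2, 1.8]
grip_width: 5.9
gripper_force: 30.0
```

Call:
{"api": "drive_tool", "payload": {"dp": [[0, 0, 0], [0, 0, -0.01], [0, 0, -0.03], [0, 0, -0.06], [0, 0, -0.08], [0, 0, -0.08]], "roll": [0, 0, 0, 0, 0, 0], "hand": [0, 0, 0, 0, 0, 0]}}

```text
time_s: 21.4
ee_pos: [442.6, -362.7, 126.5]
eef_rot: [2.38, 2.049, -0.0]
wrist_force: [0.9, 0.5, -5.8]
grip_width: 6.2
gripper_force: 30.0
```

Run:
```python
from h import *
s=r.state();print(s['time_s'],s['ee_pos'],R(s['eef_rot']).round(3)[:,0],s['wrist_force'],s['wrist_torque'],s['grip_width'])
```

```text
21.4 [ 442.59901116 -362.65036469  126.47600801] [ 0.148  0.989 -0.001] [ 0.85603475  0.51622141 -5.77644769] [-0.1764965  -0.05313059  0.01609859] 6.192248509505264
```

Call:
{"api": "drive_tool", "payload": {"dp": [[0, 0, -0.02], [0, 0, -0.06], [0, 0, -0.12], [0, 0, -0.19], [0, 0, -0.27], [0, 0, -0.35], [0, 0, -0.43], [0, 0, -0.5], [0, 0, -0.56], [0, 0, -0.6], [0, 0, -0.6]], "roll": [0, 0, 0, 0, 0, 0, 0, 0, 0, 0, 0], "hand": [0, 0, 0, 0, 0, 0, 0, 0, 0, 0, 0]}}

```text
time_s: 22.78
ee_pos: [442.5, -362.6, 276.5]
eef_rot: [2.38, 2.049, -0.0]
wrist_force: [1.1, 0.4, -5.1]
grip_width: 6.3
gripper_force: 30.0
```

Call:
{"api": "drive_tool", "payload": {"dp": [[0.01, 0.001, 0], [0.04, 0.006, 0], [0.09, 0.013, 0], [0.16, 0.023, 0], [0.24, 0.034, 0], [0.33, 0.047, 0], [0.42, 0.06, 0], [0.51, 0.073, 0], [0.6, 0.086, 0], [0.69, 0.099, 0], [0.78, 0.112, 0], [0.86, 0.123, 0]], "roll": [0, 0, 0, 0, 0, 0, 0, 0, 0, 0, 0, 0], "hand": [0, 0, 0, 0, 0, 0, 0, 0, 0, 0, 0, 0]}}

```text
time_s: 24.28
ee_pos: [505.0, -152.4, 276.1]
eef_rot: [2.38, 2.051, 0.0]
wrist_force: [0.7, 0.5, -4.7]
grip_width: 6.2
gripper_force: 30.0
```

Call:
{"api": "drive_tool", "payload": {"dp": [[0.08, 0.011, 0], [0.16, 0.022, 0], [0.24, 0.034, 0], [0.31, 0.044, 0], [0.37, 0.053, 0], [0.41, 0.058, 0], [0.43, 0.061, 0], [0.44, 0.062, 0], [0.44, 0.062, 0], [0.44, 0.062, 0]], "roll": [0, 0.001, 0.003, 0.005, 0.007, 0.009, 0.011, 0.013, 0.015, 0.016], "hand": [0, 0, 0, 0, 0, 0, 0, 0, 0, 0]}}

```text
time_s: 25.52
ee_pos: [536.4, -48.3, 276.0]
eef_rot: [2.482, 1.926, -0.0]
wrist_force: [0.6, -0.9, -4.2]
grip_width: 6.3
gripper_force: 30.0
```

Run:
```python
from h import *
s=r.state();c=r.get_calibration("wrist");im=r.capture("wrist");cv2.imwrite("pics/w7raw.png",im);sd=r.capture("side");cv2.imwrite("pics/s7raw.png",sd)
np.save("w7.npy",np.r_[np.array(c['K']).ravel(),c['k1'],np.ravel(c['rvec']),np.ravel(c['tvec'])])
print(s['time_s'],s['ee_pos'],R(s['eef_rot']).round(3)[:,0],s['wrist_force'],s['wrist_torque'],s['grip_width'])
t=r.state();print(t['wrist_force'],t['wrist_torque'])
```

```text
25.525 [536.3856589  -48.26955852 275.95486627] [ 0.248  0.969 -0.   ] [ 0.56000914 -0.9050604  -4.21631676] [-0.12649861 -0.05085819 -0.00027092] 6.312322495379259
[-0.43853885  0.71172882 -4.70093477] [-0.09225651 -0.04721291  0.02380296]
```

```bash
cat > tilt.py <<'E'
from seg import *
def hz(y): return 130-12*abs(y)/50
def tiltfit(im,c,G,yaw):
    hsv=cv2.cvtColor(im,cv2.COLOR_BGR2HSV);m0=(hsv[...,1]<75).astype(np.uint8)
    def H(s,phi,dz):
        M=R([0,0,yaw])@R([phi,0,0]);t=G+[0,0,dz]-M@np.array([0,s,hz(s)])
        h=np.zeros(m0.shape,np.uint8);p=px(c,np.array(B,float)@M.T+t)
        cv2.fillConvexPoly(h,cv2.convexHull((p*16).round().astype(np.int32)),1,shift=4);return h,M,t
    big=cv2.dilate(H(-26,0,0)[0]|H(-26,-.25,0)[0],np.ones((13,13)));m=cv2.morphologyEx(m0*big,cv2.MORPH_OPEN,np.ones((3,3)))
    L=215
    cost=lambda q:1-(H(q[0],q[1]/50,q[2])[0][:L]&m[:L]).sum()/(H(q[0],q[1]/50,q[2])[0][:L]|m[:L]).sum()
    out=[minimize(cost,[s,p*50,0],method='Nelder-Mead',options=dict(initial_simplex=np.array([[s,p*50,0],[s+8,p*50,0],[s,p*50+6,0],[s,p*50,4]]))) for s in(-30,-20) for p in(-.3,-.1,.1)]
    for o in sorted(out,key=lambda o:o.fun)[:3]:
        s,p,dz=o.x;_,M,t=H(s,p/50,dz);print("s %.1f phi %.3f dz %.1f cost %.3f"%(s,p/50,dz,o.fun),"handle mid",(M@[0,0,130]+t).round(1))
E
python3 - <<'E'
from tilt import *
G=np.array([536.4,-48.3,295.0])
tiltfit(cv2.imread("pics/w7raw.png"),ld("w7.npy"),G,np.arctan2(.969,.248)-np.pi/2)
# verify carriage: compare side-view tab patch between w1-era expectation (project) and now
T=r.get_calibration("top");im=r.capture("top");cv2.imwrite("pics/t7raw.png",im)
p=px(T,[[654.5,73.5,272],[679,-90,225]]);print(p.round(0))
x0,y0=p[0].round().astype(int);print(cv2.cvtColor(im,cv2.COLOR_BGR2GRAY)[y0,x0-14:x0+15])
E
```

```text
s -30.0 phi -0.090 dz -3.6 cost 0.022 handle mid [544.  -18.8 295.9]
s -28.8 phi -0.072 dz -4.3 cost 0.022 handle mid [543.6 -20.  295.5]
s -27.1 phi -0.048 dz -6.2 cost 0.022 handle mid [543.2 -21.7 294. ]
[[218. 151.]
 [289. 144.]]
[141 144 151 143 129 121 115 111 121 175 226 236 236 234 233 220 170 104
  86  93 100 105 104 112 148 204 230 233 232]
```

The fit gives an almost level caddy: tilt 0.07 rad, pinch at −28 mm, handle middle at (543.5, −20, 295). The first contact came from sweeping along y, where the handle's leg and the caddy end cross the hook. The right entry is along the hook from the robot's side, with the rim below the hook and the bar above its tip. I'll retreat in −x, lower, then align.

Call:
{"api": "drive_tool", "payload": {"dp": [[-0.003, -0.01, 0], [-0.012, -0.045, 0], [-0.028, -0.11, 0], [-0.045, -0.18, 0.01], [-0.062, -0.24, 0.03], [-0.07, -0.275, 0.07], [-0.074, -0.29, 0.11], [-0.074, -0.29, 0.15], [-0.074, -0.29, 0.18], [-0.074, -0.29, 0.197], [-0.074, -0.29, 0.197]], "roll": [0, 0, 0, 0, 0, 0, 0, 0, 0, 0, 0], "hand": [0, 0, 0, 0, 0, 0, 0, 0, 0, 0, 0]}}

```text
time_s: 27.05
ee_pos: [461.7, -48.0, 226.5]
eef_rot: [-2.48, -1.927, 0.0]
wrist_force: [-0.3, -0.8, -5.2]
grip_width: 6.1
gripper_force: 30.0
```

Call:
{"api": "drive_tool", "payload": {"dp": [[0.01, -0.001, 0], [0.04, -0.004, 0], [0.09, -0.009, 0], [0.15, -0.015, 0], [0.2, -0.02, 0], [0.24, -0.024, 0], [0.26, -0.026, 0], [0.266, -0.026, 0], [0.266, -0.026, 0], [0.266, -0.026, 0]], "roll": [0, 0, 0, 0, 0, 0, 0, 0, 0, 0], "hand": [0, 0, 0, 0, 0, 0, 0, 0, 0, 0]}}

```text
time_s: 28.3
ee_pos: [471.7, 17.8, 226.7]
eef_rot: [2.481, 1.927, -0.0]
wrist_force: [0.4, -0.7, -4.6]
grip_width: 6.4
gripper_force: 30.0
```

Run:
```python
from tilt import *
s=r.state();c=r.get_calibration("wrist");im=r.capture("wrist");cv2.imwrite("pics/w8raw.png",im)
np.save("w8.npy",np.r_[np.array(c['K']).ravel(),c['k1'],np.ravel(c['rvec']),np.ravel(c['tvec'])])
M=R(s['eef_rot']);print(s['time_s'],s['ee_pos'],M.round(3)[:,0],s['wrist_force'],s['wrist_torque'],s['grip_width'])
tiltfit(im,c,np.array(s['ee_pos'])+[0,0,19],np.arctan2(M[1,0],M[0,0])-np.pi/2)
```

```text
28.3 [471.74281948  17.80066542 226.70687846] [ 0.247  0.969 -0.   ] [ 0.42668491 -0.71392566 -4.57023639] [-0.17285539 -0.02555289  0.03404977] 6.397705730093999
s -31.0 phi -0.094 dz -2.4 cost 0.054 handle mid [479.5  48.3 247.8]
s -29.4 phi -0.071 dz -2.2 cost 0.054 handle mid [479.1  46.7 248.4]
s -31.0 phi -0.092 dz -2.9 cost 0.055 handle mid [479.6  48.4 247.3]
```

Call:
{"api": "drive_tool", "payload": {"dp": [[0.004, 0.01, 0], [0.016, 0.04, 0], [0.036, 0.09, 0], [0.061, 0.15, 0], [0.085, 0.21, 0], [0.106, 0.26, 0], [0.122, 0.3, 0], [0.132, 0.325, 0], [0.135, 0.332, 0], [0.135, 0.332, 0], [0.135, 0.332, 0]], "roll": [0, 0, 0, 0, 0, 0, 0, 0, 0, 0, 0], "hand": [0, 0, 0, 0, 0, 0, 0, 0, 0, 0, 0]}}

```text
time_s: 29.72
ee_pos: [560.3, 30.2, 226.8]
eef_rot: [2.481, 1.928, 0.0]
wrist_force: [-0.5, 0.6, -4.2]
grip_width: 6.1
gripper_force: 30.0
```

Run:
```python
from tilt import *
s=r.state();c=r.get_calibration("wrist");im=r.capture("wrist");cv2.imwrite("pics/w9raw.png",im)
np.save("w9.npy",np.r_[np.array(c['K']).ravel(),c['k1'],np.ravel(c['rvec']),np.ravel(c['tvec'])])
M=R(s['eef_rot']);print(s['time_s'],s['ee_pos'],M.round(3)[:,0],s['wrist_force'],s['wrist_torque'],s['grip_width'])
# hook: brightness profile across the hook at rail x = -60,-45,-35 (arm 214 high) perpendicular
g=cv2.cvtColor(im,cv2.COLOR_BGR2GRAY);ex=np.array([.989,.149,0]);ey=np.array([-.149,.989,0]);O=np.array([663.6,13.0,0])
for x in(-35,-45,-55):
    P=[O+ex*x+ey*(60+k)+[0,0,214] for k in range(-16,17,2)];q=px(c,P).round().astype(int)
    print(x,q[8],[int(g[v,u]) if 0<=v<384 and 0<=u<512 else -1 for u,v in q])
```

```text
29.725 [560.32155958  30.2363033  226.84492204] [0.247 0.969 0.   ] [-0.51135601  0.6332925  -4.24266531] [-0.15144312 -0.04243988 -0.01800529] 6.0613566018801235
-35 [337 153] [148, 149, 150, 152, 154, 156, 152, 144, 194, 219, 162, 146, 150, 151, 154, 154, 154]
-45 [321 159] [128, 151, 151, 149, 146, 143, 134, 152, 203, 225, 169, 88, 121, 76, 53, 52, 52]
-55 [305 165] [123, 85, 56, 52, 52, 52, 56, 150, 213, 216, 159, 76, 80, 81, 78, 63, 214]
```

No contact so far, and the hook line sits within 1 mm of where I expected. Lowering now.

Call:
{"api": "drive_tool", "payload": {"dp": [[0, 0, 0.02], [0, 0, 0.05], [0, 0, 0.08], [0, 0, 0.11], [0, 0, 0.13], [0, 0, 0.13], [0, 0, 0.13]], "roll": [0, 0, 0, 0, 0, 0, 0], "hand": [0, 0, 0, 0, 0, 0, 0]}}

```text
time_s: 30.65
ee_pos: [560.6, 30.3, 194.5]
eef_rot: [2.48, 1.928, 0.001]
wrist_force: [-0.8, -0.7, -5.0]
grip_width: 6.0
gripper_force: 30.0
```

Call:
{"api": "drive_tool", "payload": {"dp": [[0, 0, 0.012], [0, 0, 0.02], [0, 0, 0.02]], "roll": [0, 0, 0], "hand": [0, 0, 0]}}

```text
time_s: 31.02
ee_pos: [560.4, 30.3, 189.0]
eef_rot: [-2.48, -1.928, 0.0]
wrist_force: [0.2, 1.1, -4.3]
grip_width: 6.0
gripper_force: 30.0
```

Mid-handle is now about 209 mm high. I'll continue in 2 mm steps until the load transfers.

Call:
{"api": "drive_tool", "payload": {"dp": [[0, 0, 0.008], [0, 0, 0.008], [0, 0, 0.008]], "roll": [0, 0, 0], "hand": [0, 0, 0]}}

```text
time_s: 31.4
ee_pos: [560.5, 30.3, 187.3]
eef_rot: [2.481, 1.928, 0.0]
wrist_force: [0.2, 0.4, -5.5]
grip_width: 6.4
gripper_force: 30.0
```

Call:
{"api": "drive_tool", "payload": {"dp": [[0, 0, 0.008], [0, 0, 0.008], [0, 0, 0.008]], "roll": [0, 0, 0], "hand": [0, 0, 0]}}

```text
time_s: 31.78
ee_pos: [560.5, 30.3, 185.2]
eef_rot: [-2.481, -1.928, 0.0]
wrist_force: [0.0, 0.7, -4.2]
grip_width: 6.1
gripper_force: 30.0
```

Call:
{"api": "drive_tool", "payload": {"dp": [[0, 0, 0.008], [0, 0, 0.012], [0, 0, 0.012]], "roll": [0, 0, 0], "hand": [0, 0, 0]}}

```text
time_s: 32.15
ee_pos: [560.7, 30.3, 182.6]
eef_rot: [2.48, 1.927, 0.001]
wrist_force: [-0.6, -0.5, -0.1]
grip_width: 6.1
gripper_force: 30.0
```

Run:
```python
from tilt import *
F=[];Q=[]
s=r.state();c=r.get_calibration("wrist");im=r.capture("wrist");cv2.imwrite("pics/w10raw.png",im)
for _ in range(4):
    t=r.state();F.append(t['wrist_force']);Q.append(t['wrist_torque']);r.capture("side")
print(np.mean(F,0),np.mean(Q,0))
M=R(s['eef_rot']);print(s['time_s'],s['ee_pos'])
tiltfit(im,c,np.array(s['ee_pos'])+[0,0,19],np.arctan2(M[1,0],M[0,0])-np.pi/2)
g=cv2.cvtColor(im,cv2.COLOR_BGR2GRAY);ex=np.array([.989,.149,0]);ey=np.array([-.149,.989,0]);O=np.array([663.6,13.0,0])
for x,z in((-45,214),(-55,214),(-75,205),(-88,203),(-100,208),(-110,225),(-112,229)):
    P=[O+ex*x+ey*(60+k)+[0,0,z] for k in range(-16,17,2)];q=px(c,P).round().astype(int)
    print(x,q[8],[int(g[v,u]) if 0<=v<384 and 0<=u<512 else -1 for u,v in q])
```

```text
[-0.26025024  0.86286879 -0.37695965] [ 0.05917941 -0.0662088   0.0104312 ]
32.15 [560.69506755  30.32596676 182.55498694]
s -18.4 phi 0.136 dz -7.1 cost 0.038 handle mid [565.1  47.5 201.4]
s -35.6 phi -0.098 dz -1.2 cost 0.038 handle mid [569.7  65.5 205.4]
s -31.7 phi -0.051 dz 1.4 cost 0.039 handle mid [568.6  61.4 208.9]
-45 [343 175] [135, 128, 127, 127, 126, 127, 128, 158, 210, 228, 170, 133, 160, 162, 162, 161, 156]
-55 [322 184] [134, 135, 136, 136, 135, 137, 137, 152, 202, 230, 177, 91, 81, 61, 55, 53, 53]
-75 [279 195] [136, 136, 138, 139, 217, 242, 241, 156, 176, 179, 144, 208, 178, 180, 251, 251, 232]
-88 [254 203] [34, 63, 90, 141, 184, 216, 234, 224, 195, 188, 160, 138, 123, 179, 241, 195, 179]
-100 [232 215] [20, 19, 20, 21, 23, 24, 123, 137, 152, 142, 113, 140, 135, 86, 63, 101, 238]
-110 [207 238] [74, 46, 22, 24, 23, 24, 24, 26, 99, 94, 70, 66, 107, 107, 108, 107, 112]
-112 [201 244] [22, 26, 24, 24, 24, 24, 23, 25, 24, 54, 71, 71, 71, 75, 93, 96, 112]
```

The load has moved to the hook (wrist force about 0) at the seat height, not the tip or shaft height. Releasing with a small opening, then straight up.

Call:
{"api": "drive_tool", "payload": {"dp": [[0, 0, 0], [0, 0, 0], [0, 0, 0], [0, 0, 0], [0, 0, -0.02], [0, 0, -0.06], [0, 0, -0.12], [0, 0, -0.2], [0, 0, -0.3], [0, 0, -0.4], [0, 0, -0.4]], "roll": [0, 0, 0, 0, 0, 0, 0, 0, 0, 0, 0], "hand": [0.3, 0.3, 0.3, 0.3, 0.3, 0.3, 0.3, 0.3, 0.3, 0.3, 0.3]}}

```text
time_s: 33.78
ee_pos: [561.1, 30.2, 284.5]
eef_rot: [2.478, 1.926, 0.005]
wrist_force: [0.1, 0.1, -0.9]
grip_width: 26.5
gripper_force: 0.0
```

```bash
cat > chk.py <<'E'
from seg import *
s=r.state();print(s['time_s'],s['ee_pos'],s['wrist_force'],s['grip_width'])
c=r.get_calibration("wrist");a=r.capture("wrist")
pr=None
for k in range(6):
    g=r.capture("side").astype(int)
    if pr is not None: d=np.abs(g-pr)[120:330,200:400].max(2);print("moving px",(d>25).sum(),end=' ')
    pr=g
print()
hsv=cv2.cvtColor(a,cv2.COLOR_BGR2HSV);m0=(hsv[...,1]<75).astype(np.uint8)
def H(q):
    M=R([0,0,q[2]/50])@R([q[3]/50,0,0]);t=np.array([q[0],q[1],206.])-M@np.array([0,0,130.])
    h=np.zeros(m0.shape,np.uint8);p=px(c,np.array(B,float)@M.T+t)
    cv2.fillConvexPoly(h,cv2.convexHull((p*16).round().astype(np.int32)),1,shift=4);return h[:215]
q0=[567.6,60,-.25*50,0]
big=cv2.dilate(H(q0),np.ones((25,25)));m=m0[:215]*big
cost=lambda q:1-(H(q)&m).sum()/(H(q)|m).sum()
for d in(-8,8):
    S=np.array([q0]*5)+np.vstack([np.zeros(4),np.eye(4)*d]);o=minimize(cost,q0,method='Nelder-Mead',options=dict(initial_simplex=S))
    print("handle mid",o.x[:2].round(1),"yaw",o.x[2]/50,"tilt",o.x[3]/50,"cost",round(o.fun,3))
E
python3 chk.py
```

```text
33.775 [561.09900615  30.20465212 284.49140241] [ 0.12159582  0.10342494 -0.86451708] 26.539976203543496
moving px 114 moving px 85 moving px 39 moving px 34 moving px 42 
handle mid [568.8  56.4] yaw -0.2547086139817126 tilt 0.04032570105575164 cost 0.065
handle mid [571.   63.6] yaw -0.23963267597093718 tilt -0.04938250460101914 cost 0.063
```

Call:
{"api": "drive_tool", "payload": {"dp": [[0, 0, -0.1], [0, 0, -0.2], [0, 0, -0.25], [0, 0, -0.25], [0, 0, -0.25], [0, 0, -0.25], [0, 0, -0.25], [0, 0, -0.25], [0, 0, -0.25], [0, 0, -0.25], [0, 0, -0.25], [0, 0, -0.25]], "roll": [0, 0, 0, 0, 0, 0, 0, 0, 0, 0, 0, 0], "hand": [0.3, 0.3, 0.3, 0.3, 0.3, 0.3, 0.3, 0.3, 0.3, 0.3, 0.3, 0.3]}}

```text
time_s: 35.62
ee_pos: [560.5, 30.3, 344.7]
eef_rot: [-2.481, -1.928, 0.0]
wrist_force: [-0.2, 0.0, 0.1]
grip_width: 26.4
gripper_force: 0.0
```

Call:
{"api": "drive_tool", "payload": {"dp": [[0, 0, 0], [0, 0, 0], [0, 0, 0], [0, 0, 0], [0, 0, 0], [0, 0, 0], [0, 0, 0], [0, 0, 0], [0, 0, 0], [0, 0, 0], [0, 0, 0], [0, 0, 0]], "roll": [0, 0, 0, 0, 0, 0, 0, 0, 0, 0, 0, 0], "hand": [0.3, 0.3, 0.3, 0.3, 0.3, 0.3, 0.3, 0.3, 0.3, 0.3, 0.3, 0.3]}}

```text
time_s: 37.12
ee_pos: [560.5, 30.3, 344.7]
eef_rot: [-2.481, -1.928, 0.0]
wrist_force: [-0.5, -0.1, -0.6]
grip_width: 26.7
gripper_force: 0.0
```

```bash
python3 chk.py
```

```text
37.125 [560.51204384  30.30164266 344.72247594] [-0.47405089 -0.10072196 -0.61151366] 26.654142190161483
moving px 34 moving px 30 moving px 28 moving px 34 moving px 24 
handle mid [568.6  56.7] yaw -0.2337852884240714 tilt 0.04398501390724228 cost 0.069
handle mid [570.3  62.3] yaw -0.2346064686230367 tilt -0.03973877045094201 cost 0.061
```

The caddy is still (only noise between frames), level and on the seat, and the robot is well clear. Handing in.

```bash
python3 -c "
from plant import r
print(r.close_job())"
```

```text
the job is handed in; nothing more can be done
None
```

I handed the job in at about 37 s: the carriage is in its catch, and the caddy hangs still and level on the hook with the robot clear; the first approach bumped the hook with about 21 N and setting the caddy down to regrip pressed it with about 48 N, and no verdict came back.

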